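# Fold down the sprung spool stand and load the empty spool

### The arm

A 7-joint arm with a two-finger parallel gripper is mounted at the origin on the work surface. World frame = base frame: x ahead of the robot, y to its left, z up, the work surface at z = 0. Lengths are in mm, angles in rad, forces in N, time in s.
With the tool pointing down it reaches from about 425 to 925 mm from the base axis. Payload 6.8 kg.
Tool frame: the origin (TCP) lies at the very end of the fingers, on their centre line; the grasp point (between the pads) lies 19 mm behind it; z points along the fingers, y is the line along which they close (so a half turn about z gives the same grasp; the last joint's range is limited). The gripper opens to 88 mm and grips with 3 to 60 N. Pads are 20 mm wide; open, the fingers measure 115 mm over their backs; the gripper's body (75 mm by 178 mm) begins 61 mm behind the grasp point.
Start: joints at [1.012, 0.477, 0.022, 1.555, -0.011, 1.109, -0.083], TCP at [294.099, -607.58, 222.664] pointing down, gripper open.
Joint ranges: [-2.96, 2.96], [-0.34, 2.1], [-1.41, 1.46], [0.24, 2.44], [-1.37, 4.51], [0.17, 1.92], [-2.96, 2.96]. Speed limits (rad/s): [2.39, 2.39, 3.14, 3.14, 3.14, 3.14, 3.14].

### API

Orientations are given as a unit quaternion [w, x, y, z].
In Python, from cell import r, cams, look_for, outline_of gives the robot as it stands.
- The arm moves only by the shell command python3 -m crank 'ROWS' [FORCE]. ROWS is JSON, a list that holds one entry, the list of rows, each a list of 7 numbers: the opening, from 0 (shut) to 1 (fully open), then the shift along the tool's x, y, z in m, then the turn, a rotation vector about the tool's x, y, z in degrees. In form: [[[hand, dx, dy, dz, ax, ay, az], ...]]. A call has 1 to 20 rows; each row is the pose to reach, as a shift and turn from the pose commanded when the call began, along the tool's axes at that moment; what a row does not reach only later rows make up. A row lasts 1/12 s, in which the tool goes at most 41.7 mm and 7.16 degrees, less where a joint would pass 70% of its speed; a pose out of reach is approached as far as the arm can. A call with a gripper value outside its range is refused whole. The fingers move at their own pace and stop on an object; FORCE is the grip in N (left out, the last holds). Time passes only in rows, so rows that repeat a pose let the fingers close. It gives the time, the measured TCP pose, the force, the opening and the grip force at its end, in the units of the state.
- r.get_state(): the state, without advancing time (a new reading comes with each control period).
- cams.get_image(name): name is "side" or "top"; returns a dict with "image" (420x560x3 uint8, red, green, blue), "vertical_fov" (degrees; the focal length in pixels is half the picture's height over the tangent of half this angle, whatever the lens; pixels are square), "cx", "cy" (the principal point, pixels), "eye" and "orientation" of the camera in the world. Camera axes: x right, y up, looking along -z (the intrinsics and any distortion apply to the point x, -y, -z); pixel columns grow to the right and rows downward; lengths in mm; the calibration is good to about 2 mm. A picture is of the moment at which its call begins. There is no depth.
- r.finish_job(): hands the job in; it is judged then, once.
Trained networks look in the newest picture that a camera, given by its name, has taken for a name from the list of things; names that differ only in an ending like _2 or _b are one class to them, and where a whole thing is asked for, a point or a joint stands for the part that bears it (a point fixed in the world has none). Each returns a list of dicts, best first, with "confidence" (0 to 1); they miss things now and then, are a little off and sometimes report something else, mostly with a low value. They report only what shows in the picture. A call takes as long as a camera call. They do not tell look-alikes from the thing itself.
- look_for(camera, query): "point" ([column, row] in pixels, amid what is visible of it).
- outline_of(camera, query): "region" (420x560 bool, what is visible of it) and "point" ([column, row] in pixels, amid what is visible of it).
The state is a dict: "t": time; "joint_pos": joint angles; "joint_velocities": joint speeds; "effort": joint torques, N m; "position": TCP position; "orientation": TCP orientation; "ft_force": force on the tool from outside, world axes, zero at the start; "ft_torque": the same for the moment, N m; "gripper_width": finger opening in mm; "grip_force": force on a finger pad.
Only numpy, scipy, OpenCV 4.12 (cv2) and the standard library are available. Lean on these libraries where they do the work, as an engineer would, in place of code of your own. Each camera call takes 0.05 s, during which the arm holds its last target. There are 200 camera calls.

### The job

Push the folded-up arm of the sprung spool stand down, away from its upright, until it snaps past its over-centre point and stays down by itself against its lower stop; do not force it against the stop. Then put the empty spool over the stand's spindle so that it sits fully down on the arm, let go, and leave the jar, the tool tin and the pliers alone.

Things in the scene. Friction and masses are not known exactly. Their poses are not given: they have to be found in the camera images.
- stand_base: Grey base of the spool stand, fixed: foot 130 x 80 x 12 mm, two upright cheeks 30 mm long (along x), 68 mm apart over their outsides, 82 mm high, and a block between them up to 57 mm. Origin: centre of the underside. The arm's hinge axis is the base's y direction, 70 mm above the origin. Folded down, the arm reaches out along the base's +x.
- plate_end (a point): Middle of the arm's outer end on the upper face, 130 mm from the hinge; axes as the arm's. The last 35 mm of the face are clear for pushing. A spring resists: about 8 to 11 N square to the arm at 115 mm from the hinge start it, later falling to nothing at the over-centre point; then it springs on by itself 3 to 4 degrees to a rigid lower stop and stays. Let go earlier, it flies back up.
- spindle_foot (a point): Centre of the spindle's foot, on the arm's upper face 70 mm from the hinge; z along the spindle to its tip, x outward along the arm. The seated spool's lower end is centred here. The arm's lower stop is adjustable, its setting unseen: folded down, the arm rests anywhere from 10 degrees above level to 10 degrees below, and the over-centre point shifts with it.
- spindle_tip (a point): Tip of the steel spindle, 32 mm from spindle_foot: 12 mm diameter, its last 10 mm tapered to 3 mm. Same axes as spindle_foot. When the arm is folded down the spindle stands up, leaning by up to 10 degrees towards or away from the hinge.
- spool: Empty white plastic spool standing on the bench (loose, about 90 g): two flanges of 48 mm diameter and 6 mm thickness on a hub of 39 mm diameter, 38 mm tall over all, with a 16 mm bore right through. Origin: centre of its underside; z along the bore, up. Best gripped across the flanges from above. It has no up or down: either end may face down.
- jar: Bystander: closed glass jar, 60 mm diameter, 75 mm tall, loose. Origin: centre of its underside.
- tool_tin: Bystander: tin with a red band and tools standing in it, 72 mm diameter, about 165 mm tall with the tools, loose. Origin: centre of its underside.
- pliers: Bystander: pliers with red grips lying on the bench, about 165 mm long and 15 mm high, loose. Origin: at the pivot, on the bench; x points to the jaws.
- stand_arm: Arm of the stand: steel plate 30 mm wide, 5 mm thick, reaching 130 mm from the hinge. Origin on the hinge axis, midway between the cheeks; x outward along the arm, z out of its upper face, which lies 2.5 mm from the axis. At the start it is folded up about 75 degrees above level, upper face and spindle looking back to base -x and up. It turns about the hinge only. More than 20 N on it damages it.
There are look-alikes about, which are no part of the job. Several things look just like the spool: the one meant starts nearest to the robot's base.

How it is judged:
By the outcome, as a careful person would: the job done as asked, in the order asked, and still so for the second after the job is handed in, with the robot touching nothing.
It also fails if it takes over 72 s, if anything falls off the work surface, if the arm or the gripper's body presses on something with over 40 N, if the wrist force passes 120 N, or if a joint passes its speed limit or range.

## Working session

There is one attempt and no reset: what is moved stays moved. The work goes in short steps, Python scripts to look and compute and a shell command to move; the robot and the scene stay as the last step left them, time stands still between calls to the robot, and variables do not carry over. Pictures are saved under pics/ and viewed, at most 10 in all, crops included, and the job is handed in when it is done.

```bash
ls; mkdir -p pics
cat > h.py <<'E'
import numpy as np, cv2
from scipy.spatial.transform import Rotation as R
from cell import r, cams, look_for, outline_of
def snap(n):
    d=cams.get_image(n); return d
def cam(d):
    f=210/np.tan(np.radians(d["vertical_fov"])/2)
    q=np.array(d["orientation"]); M=R.from_quat(q[[1,2,3,0]]).as_matrix()
    return f,d["cx"],d["cy"],np.array(d["eye"]),M
def ray(d,p):
    f,cx,cy,e,M=cam(d); v=M@np.array([(p[0]-cx)/f,-(p[1]-cy)/f,-1]); return e,v/np.linalg.norm(v)
def onz(d,p,z):
    e,v=ray(d,p); return e+v*(z-e[2])/v[2]
def proj(d,P):
    f,cx,cy,e,M=cam(d); c=(np.asarray(P)-e)@M; return np.stack([cx+f*c[...,0]/-c[...,2],cy-f*c[...,1]/-c[...,2]],-1)
def tri(a,b):
    (e1,v1),(e2,v2)=a,b
    s=np.linalg.lstsq(np.stack([v1,-v2],1),e2-e1,rcond=None)[0]
    p,q=e1+s[0]*v1,e2+s[1]*v2; return (p+q)/2,np.linalg.norm(p-q)
E
python3 - <<'E'
from h import *
np.set_printoptions(precision=1,suppress=True)
s=r.get_state(); print(s)
for n in("side","top"):
    d=snap(n); cv2.imwrite(f"pics/{n}0.png",d["image"][...,::-1]); print(n,{k:v for k,v in d.items() if k!="image"})
    for q in["stand_base","stand_arm","plate_end","spindle_foot","spindle_tip","spool","jar","tool_tin","pliers"]:
        print(q,[(np.round(x["point"],1).tolist(),round(x["confidence"],2),onz(d,x["point"],0).round()[:2].tolist()) for x in look_for(n,q)])
E
```

```text
pics
{'t': 0.0, 'joint_pos': array([ 1. ,  0.5,  0. ,  1.6, -0. ,  1.1, -0.1]), 'joint_velocities': array([ 0.,  0., -0.,  0., -0., -0.,  0.]), 'effort': array([  0. , -58.3,   1.5, -27.3,  -0.1,   0. ,   0. ]), 'position': array([ 293.8, -607. ,  221.7]), 'orientation': array([-0. ,  1. ,  0.2, -0. ]), 'ft_force': array([-1.1,  0.4, -0.5]), 'ft_torque': array([ 0.,  0., -0.]), 'grip_force': 0.0, 'gripper_width': 88.22875734542744}
side {'vertical_fov': 49.871469358848685, 'cx': 269.9571883151141, 'cy': 219.57996367842398, 'eye': array([447.6, 657.6, 788.6]), 'orientation': array([-0.1, -0. ,  0.4,  0.9])}
stand_base [([340.1, 218.3], 0.95, [429.0, -101.0])]
stand_arm [([340.6, 184.2], 0.83, [442.0, -222.0])]
plate_end [([342.1, 182.3], 0.82, [439.0, -230.0])]
spindle_foot [([341.2, 182.4], 0.8, [441.0, -229.0])]
spindle_tip [([339.6, 181.3], 0.56, [446.0, -232.0])]
spool [([259.2, 326.7], 0.67, [550.0, 225.0]), ([297.9, 414.3], 0.65, [447.0, 372.0]), ([317.4, 364.6], 0.61, [428.0, 276.0]), ([242.4, 371.3], 0.56, [559.0, 320.0])]
jar [([248.2, 158.6], 0.72, [698.0, -264.0])]
tool_tin
[... 178 characters left out ...]
5, 'eye': array([ 428.6,   37. , 1326.7]), 'orientation': array([-0.7, -0. ,  0. ,  0.7])}
stand_base [([338.6, 258.6], 0.8, [434.0, -78.0]), ([188.5, 263.5], 0.55, [423.0, 288.0])]
stand_arm [([343.7, 251.8], 0.81, [451.0, -90.0])]
plate_end [([341.4, 255.2], 0.6, [443.0, -85.0])]
spindle_foot [([408.8, 234.2], 0.71, [493.0, -249.0]), ([342.1, 256.4], 0.7, [440.0, -86.0])]
spindle_tip [([342.0, 255.5], 0.78, [442.0, -86.0])]
spool [([168.4, 209.1], 0.86, [556.0, 340.0]), ([139.1, 256.3], 0.82, [441.0, 409.0]), ([184.7, 262.0], 0.52, [427.0, 297.0])]
jar [([407.1, 232.9], 0.6, [497.0, -245.0])]
tool_tin [([192.5, 155.0], 0.59, [691.0, 282.0])]
pliers [([409.0, 151.9], 0.86, [697.0, -254.0])]
```

View pics/side0.png

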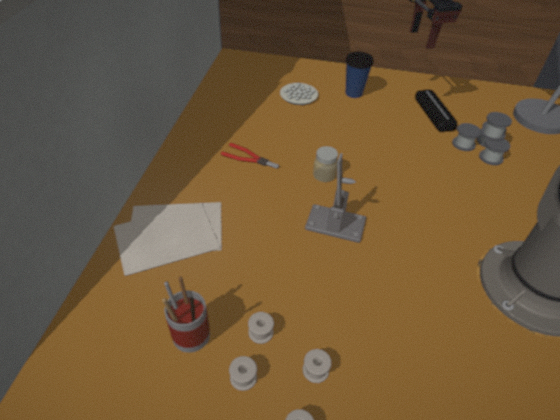

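View pics/top0.png

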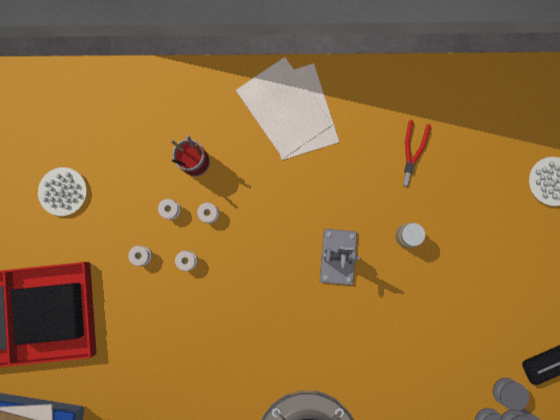

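The side view shows the stand at about (340,205), with its arm up and the spindle pointing right, towards world -x. So base +x is roughly world +x. There are four spools in the top view, at about (168,209), (208,213), (139,256) and (186,261). The last one, at about (425,290) mm, is nearest to the robot.

```bash
cat >> h.py <<'E'
from scipy.optimize import minimize
def box(x0,x1,y0,y1,z0,z1): return np.array([[x,y,z] for x in(x0,x1) for y in(y0,y1) for z in(z0,z1)],float)
def cyl(rad,z0,z1,n=32):
    a=np.linspace(0,2*np.pi,n,endpoint=False); return np.concatenate([np.c_[rad*np.cos(a),rad*np.sin(a),0*a+z] for z in(z0,z1)])
def rz(P,x,y,yaw): return R.from_euler('z',yaw).apply(P)+[x,y,0]
def armparts(th):
    t=R.from_euler('y',-th); f=lambda P:t.apply(P)+[0,0,70]
    return [f(box(-5,130,-15,15,-2.5,2.5)), f(cyl(6,0,32)+[70,0,2.5])]
BASE=[box(-65,65,-40,40,0,12),box(-15,15,-34,34,0,82)]
def render(d,parts,S=4):
    m=np.zeros((420*S,560*S),np.uint8)
    for P in parts:
        h=cv2.convexHull(((proj(d,P)+.5)*S).round().astype(np.int32)); cv2.fillConvexPoly(m,h,1)
    return cv2.resize(m.astype(np.float32),(560,420),interpolation=cv2.INTER_AREA)
def fit(ds,masks,model,x0,step):
    def c(p):
        e=0
        for d,m in zip(ds,masks):
            q=render(d,model(p)); e+=1-np.minimum(q,m).sum()/np.maximum(q,m).sum()
        return e
    x0=np.array(x0,float); S=np.vstack([x0]+[x0+np.eye(len(x0))[i]*step[i] for i in range(len(x0))])
    o=minimize(c,x0,method='Nelder-Mead',options=dict(initial_simplex=S,xatol=.01,fatol=1e-4)); 
    return o.x,o.fun
def near(n,q,pt,R=25):
    L=[x for x in outline_of(n,q) if np.hypot(*(np.array(x["point"])-pt))<R]
    return L[0]["region"].astype(np.float32) if L else None
E
python3 - <<'E'
from h import *
np.set_printoptions(precision=4,suppress=True)
T=snap("top");S=snap("side")
print(r.get_state()["orientation"])
mT,mS=near("top","stand_base",(339,257)),near("side","stand_base",(340,215))
aT,aS=near("top","stand_arm",(343,252)),near("side","stand_arm",(341,184))
for m in(mT,mS,aT,aS): print(None if m is None else m.sum())
uT=np.maximum(mT,aT);uS=np.maximum(mS,aS)
mod=lambda p:[rz(P,*p[:3]) for P in BASE+armparts(p[3])]
for ds,ms in(([T,S],[uT,uS]),([T],[uT]),([S],[uS])):
    print("stand",fit(ds,ms,mod,[430,-85,0,1.3],[10,10,.15,.05]))
sp=lambda p:[cyl(24,0,38)+[p[0],p[1],0]]
sT,sS=near("top","spool",(186,261),12),near("side","spool",(317,365),12)
for k,d,m in(("T",T,sT),("S",S,sS)):
    if m is not None: print("spool",k,m.sum(),fit([d],[m],sp,[425,290],[10,10]))
if sT is not None and sS is not None: print("both",fit([T,S],[sT,sS],sp,[425,290],[10,10]))
E
```

```text
[0.     0.9747 0.2235 0.    ]
1833.0
1930.0
290.0
363.0
stand (array([437.6526, -77.2584,  -0.087 ,   1.4252]), np.float64(0.1827884316444397))
stand (array([439.7061, -75.5185,  -0.0999,   1.2612]), np.float64(0.04062741994857788))
stand (array([439.2735, -80.4115,  -0.0676,   1.4406]), np.float64(0.08115333318710327))
spool T 346.0 (array([429.9691, 291.1816]), np.float64(0.09980332851409912))
spool S 773.0 (array([430.6822, 286.6768]), np.float64(0.04724651575088501))
both (array([430.6587, 288.7369]), np.float64(0.23740607500076294))
```

```bash
cat >> h.py <<'E'
def toolR(yaw,tilt=0): # tool z down, tool x at yaw; tilt: about tool y after (rad)
    return R.from_euler('z',yaw)*R.from_euler('x',np.pi)*R.from_euler('y',tilt)
def go(P,yaw=None,tilt=0,s=None):
    s=s or r.get_state(); q=np.array(s["orientation"]); A=R.from_quat(q[[1,2,3,0]])
    d=A.inv().apply(np.array(P)-s["position"])/1000
    B=toolR(yaw,tilt) if yaw is not None else A
    return d.round(4),np.degrees((A.inv()*B).as_rotvec()).round(2)
E
python3 - <<'E'
from h import *
print(go((429,-77,222),-.09))
E
```

```text
(array([ 0.3526, -0.4188,  0.0007]), array([ 0.  , -0.  , 30.98]))
```

```bash
python3 -m crank '[[[0,0.353,-0.419,0,0,0,31],[0,0.353,-0.419,0,0,0,31],[0,0.353,-0.419,0,0,0,31],[0,0.353,-0.419,0,0,0,31],[0,0.353,-0.419,0,0,0,31],[0,0.353,-0.419,0,0,0,31],[0,0.353,-0.419,0,0,0,31],[0,0.353,-0.419,0,0,0,31],[0,0.353,-0.419,0,0,0,31],[0,0.353,-0.419,0,0,0,31],[0,0.353,-0.419,0,0,0,31],[0,0.353,-0.419,0,0,0,31],[0,0.353,-0.419,0,0,0,31],[0,0.353,-0.419,0,0,0,31],[0,0.353,-0.419,0,0,0,31],[0,0.353,-0.419,0,0,0,31],[0,0.353,-0.419,0,0,0,31]]]'
python3 - <<'E'
from h import *
s=r.get_state(); print(s["position"],s["orientation"],s["gripper_width"])
ims=[]
for n in("side","top"):
    d=snap(n); im=d["image"].copy(); c=proj(d,s["position"]); print(n,c)
    m=cv2.getRectSubPix(im[...,::-1].copy(),(130,130),tuple(map(float,c))); ims.append(cv2.drawMarker(cv2.resize(m,(400,400)),(200,200),(0,255,0),0,10))
cv2.imwrite("pics/c1.png",np.hstack(ims))
E
```

```text
t: 2.82
position: [428.9, -78.4, 222.6]
orientation: [0.0, 0.999, -0.046, -0.0]
ft_force: [0.0, -0.9, 0.1]
gripper_width: 0.6
grip_force: 0.0
[428.85151557 -78.42519264 222.56838292] [ 2.76320661e-04  9.98923145e-01 -4.63944295e-02 -1.76708504e-04] 0.5798393069519978
side [353.92094342 150.7097285 ]
top [348.5368108  260.84457265]
```

View pics/c1.png

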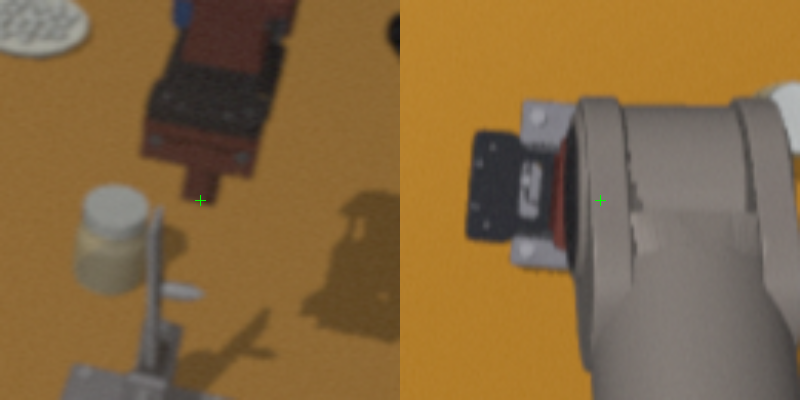

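The closed fingertip shows within a pixel of its projected place in the side view. It is just right of the arm's upper end, on the spindle side. I'll lower it and close in gently.

```bash
python3 -m crank '[[[0,0,0,0.02,0,0,0],[0,0,0,0.04,0,0,0],[0,0.006,0,0.04,0,0,0],[0,0.012,0,0.04,0,0,0],[0,0.016,0,0.04,0,0,0],[0,0.02,0,0.04,0,0,0],[0,0.022,0,0.04,0,0,0],[0,0.024,0,0.04,0,0,0],[0,0.024,0,0.04,0,0,0]]]'
```

```text
t: 3.67
position: [449.7, -79.3, 181.7]
orientation: [0.0, 0.999, -0.046, -0.004]
ft_force: [-9.9, -0.5, -3.0]
gripper_width: 0.3
grip_force: 4.4
```

```bash
python3 -m crank '[[[0,0.005,0,0.0013,0,0,0],[0,0.0097,0,0.0028,0,0,0],[0,0.0146,0,0.0041,0,0,0],[0,0.0195,0,0.0055,0,0,0],[0,0.024,0,0.0077,0,0,0],[0,0.0285,0,0.01,0,0,0],[0,0.033,0,0.0122,0,0,0],[0,0.0378,0,0.0144,0,0,0]]]'
```

```text
t: 4.33
position: [487.0, -82.8, 167.3]
orientation: [0.0, 0.999, -0.046, -0.005]
ft_force: [-12.3, 0.2, -0.4]
gripper_width: 0.4
grip_force: 4.4
```

```bash
python3 -m crank '[[[0,0.004,0,0.003,0,0,0],[0,0.0081,0,0.006,0,0,0],[0,0.012,0,0.0094,0,0,0],[0,0.0158,0,0.0127,0,0,0],[0,0.0193,0,0.0163,0,0,0],[0,0.0228,0,0.02,0,0,0],[0,0.026,0,0.024,0,0,0],[0,0.0291,0,0.0279,0,0,0]]]'
```

```text
t: 5.0
position: [517.4, -85.5, 140.1]
orientation: [0.0, 0.999, -0.046, -0.003]
ft_force: [-8.8, -0.2, 2.1]
gripper_width: 0.7
grip_force: 3.4
```

```bash
python3 -m crank '[[[0,0.0029,0,0.0042,0,0,0],[0,0.0056,0,0.0084,0,0,0],[0,0.0081,0,0.0128,0,0,0],[0,0.0105,0,0.0173,0,0,0],[0,0.0126,0,0.0219,0,0,0],[0,0.0145,0,0.0266,0,0,0],[0,0.0145,0,0.0266,0,0,0]]]'
```

```text
t: 5.58
position: [534.0, -86.7, 113.9]
orientation: [0.0, 0.999, -0.046, -0.001]
ft_force: [-4.6, 0.2, 2.9]
gripper_width: 0.6
grip_force: 2.2
```

```bash
python3 -m crank '[[[0,0.0007,0,0.0019,0,0,0],[0,0.0014,0,0.0038,0,0,0],[0,0.002,0,0.0057,0,0,0],[0,0.0027,0,0.0076,0,0,0],[0,0.0027,0,0.0076,0,0,0]]]'
```

```text
t: 6.0
position: [537.4, -86.7, 106.2]
orientation: [0.0, 0.999, -0.045, 0.0]
ft_force: [-3.6, -1.0, 2.5]
gripper_width: 0.6
grip_force: 1.8
```

```bash
python3 -m crank '[[[0,0.0006,0,0.002,0,0,0],[0,0.0011,0,0.0039,0,0,0],[0,0.0011,0,0.0039,0,0,0]]]'
```

```text
t: 6.25
position: [538.7, -86.7, 102.2]
orientation: [0.0, 0.999, -0.045, 0.001]
ft_force: [-2.9, -2.4, 2.4]
gripper_width: 0.6
grip_force: 1.7
```

```bash
python3 -m crank '[[[0,0.0005,0,0.002,0,0,0],[0,0.001,0,0.0039,0,0,0],[0,0.0014,0,0.0059,0,0,0],[0,0.0018,0,0.0079,0,0,0],[0,0.0018,0,0.0079,0,0,0]]]'
```

```text
t: 6.67
position: [540.5, -86.7, 94.2]
orientation: [-0.0, 0.999, -0.045, 0.001]
ft_force: [-0.7, -2.7, 2.6]
gripper_width: 0.4
grip_force: 1.3
```

```bash
python3 -m crank '[[[0,0.0003,0,0.002,0,0,0],[0,0.0006,0,0.004,0,0,0],[0,0.0006,0,0.004,0,0,0]]]'
```

```text
t: 6.92
position: [541.0, -86.6, 90.2]
orientation: [-0.0, 0.999, -0.045, 0.0]
ft_force: [0.4, -1.8, 3.2]
gripper_width: 0.3
grip_force: 1.2
```

```bash
python3 -m crank '[[[0,0.0003,0,0.002,0,0,0],[0,0.0006,0,0.004,0,0,0],[0,0.0006,0,0.004,0,0,0]]]'
```

```text
t: 7.17
position: [541.3, -86.5, 86.1]
orientation: [-0.0, 0.999, -0.045, 0.0]
ft_force: [1.0, -1.4, 1.5]
gripper_width: 0.2
grip_force: 1.0
```

```bash
python3 -m crank '[[[0,0.0002,0,0.002,0,0,0],[0,0.0004,0,0.004,0,0,0],[0,0.0004,0,0.004,0,0,0]]]'
```

```text
t: 7.42
position: [541.4, -86.5, 82.0]
orientation: [-0.0, 0.999, -0.045, -0.0]
ft_force: [0.7, -0.5, 1.3]
gripper_width: 0.3
grip_force: 0.8
```

```bash
python3 -m crank '[[[0,0.0001,0,0.002,0,0,0],[0,0.0002,0,0.004,0,0,0],[0,0.0002,0,0.004,0,0,0]]]'
```

```text
t: 7.67
position: [541.4, -86.6, 77.9]
orientation: [-0.0, 0.999, -0.045, -0.0]
ft_force: [-0.4, 0.0, 0.5]
gripper_width: 0.2
grip_force: 0.6
```

Run:
```python
from h import *
s=r.get_state();print(s["ft_force"])
d=snap("side"); c=proj(d,(500,-85,80)); S=4
im=cv2.resize(cv2.getRectSubPix(d["image"][...,::-1].copy(),(190,140),tuple(map(float,c))),None,fx=S,fy=S,interpolation=cv2.INTER_CUBIC)
off=c-[94.5,69.5]
for th,col in((2,(0,255,0)),(-5,(255,0,0))):
    P=rz(armparts(np.radians(th))[0],439.3,-79,-.08); h=cv2.convexHull(((proj(d,P)-off+.5)*S).astype(np.int32)); cv2.polylines(im,[h],True,col,1)
cv2.imwrite("pics/c2.png",im)
```

```text
[-0.41887532  0.02879807  0.46830859]
```

View pics/c2.png

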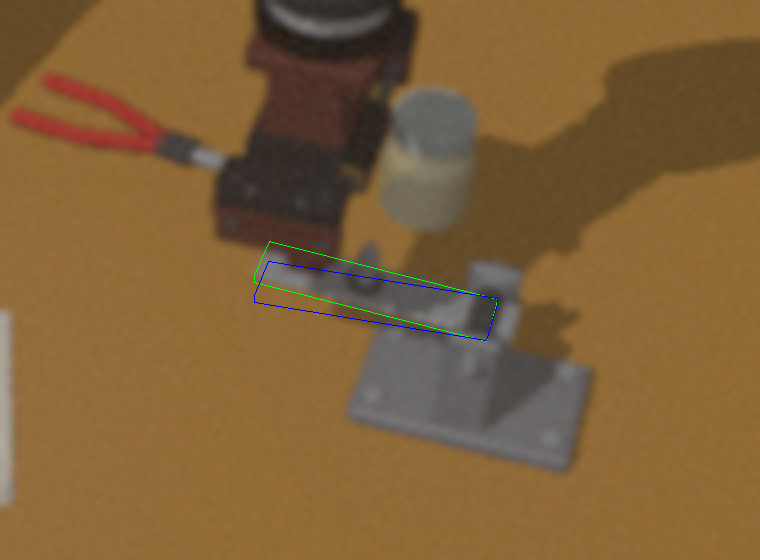

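The arm is almost level (between the 2° and -5° overlays, about 1°), the finger is on its outer end, and the force is near zero. I'll go on in small steps.

```bash
python3 -m crank '[[[0,0,0,0.001,0,0,0],[0,0,0,0.002,0,0,0],[0,0,0,0.002,0,0,0]]]'
```

```text
t: 7.97
position: [541.5, -86.7, 76.2]
orientation: [-0.0, 0.999, -0.045, -0.0]
ft_force: [1.0, -0.1, 1.2]
gripper_width: 0.6
grip_force: 0.5
```

```bash
python3 -m crank '[[[0,0,0,0.001,0,0,0],[0,0,0,0.002,0,0,0],[0,0,0,0.002,0,0,0]]]'
```

```text
t: 8.22
position: [541.5, -86.8, 74.1]
orientation: [-0.0, 0.999, -0.045, -0.0]
ft_force: [0.2, 0.0, 1.3]
gripper_width: 0.1
grip_force: 0.4
```

```bash
python3 -m crank '[[[0,0,0,0.001,0,0,0],[0,0,0,0.002,0,0,0],[0,0,0,0.002,0,0,0]]]'
```

```text
t: 8.47
position: [541.5, -86.8, 72.2]
orientation: [-0.0, 0.999, -0.045, -0.0]
ft_force: [0.7, 0.9, 1.0]
gripper_width: 0.2
grip_force: 0.3
```

```bash
python3 -m crank '[[[0,0,0,0.001,0,0,0],[0,0,0,0.002,0,0,0],[0,0,0,0.002,0,0,0]]]'
```

```text
t: 8.72
position: [541.5, -86.9, 70.1]
orientation: [0.0, 0.999, -0.045, -0.0]
ft_force: [-0.1, 0.5, 0.6]
gripper_width: 0.6
grip_force: 0.2
```

```bash
python3 -m crank '[[[0,0,0,0.001,0,0,0],[0,0,0,0.002,0,0,0],[0,0,0,0.002,0,0,0]]]'
```

```text
t: 8.97
position: [541.4, -86.9, 68.1]
orientation: [0.0, 0.999, -0.045, -0.0]
ft_force: [0.2, -0.2, 0.4]
gripper_width: 0.0
grip_force: 0.0
```

```bash
python3 -m crank '[[[0,0,0,0.001,0,0,0],[0,0,0,0.0015,0,0,0],[0,0,0,0.0015,0,0,0]]]'
```

```text
t: 9.22
position: [541.5, -86.9, 66.7]
orientation: [0.0, 0.999, -0.045, -0.0]
ft_force: [-0.5, 0.0, -0.3]
gripper_width: 0.4
grip_force: 0.0
```

Run:
```python
from h import *
d=snap("side"); c=proj(d,(500,-85,80)); S=4
im=cv2.resize(cv2.getRectSubPix(d["image"][...,::-1].copy(),(190,140),tuple(map(float,c))),None,fx=S,fy=S,interpolation=cv2.INTER_CUBIC)
off=c-[94.5,69.5]
for th,col in((-2,(0,255,0)),(-6,(255,0,0))):
    P=rz(armparts(np.radians(th))[0],439.3,-79,-.08); h=cv2.convexHull(((proj(d,P)-off+.5)*S).astype(np.int32)); cv2.polylines(im,[h],True,col,1)
cv2.imwrite("pics/c3.png",im)
```

```text
(no output)
```

View pics/c3.png

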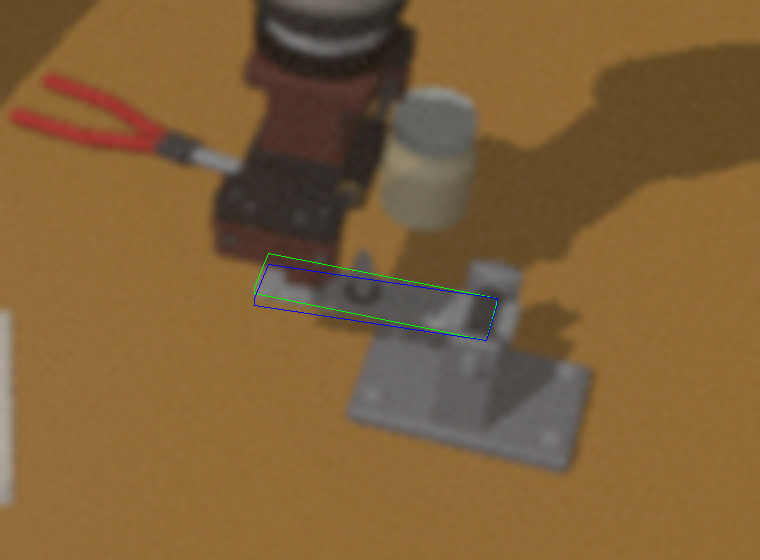

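The arm now lies close to the -6° overlay and the contact force is gone, so it seems to have snapped. I'll back off and check the angle without the fingers in the way.

```bash
python3 -m crank '[[[0,0,0,-0.005,0,0,0],[0,0,0,-0.015,0,0,0],[0.5,0,0,-0.05,0,0,0],[0.8,0,0,-0.09,0,0,0],[0.9,0,-0.04,-0.12,0,0,0],[0.9,0,-0.08,-0.12,0,0,0],[0.9,0,-0.12,-0.12,0,0,0],[0.9,0,-0.16,-0.12,0,0,0],[0.9,0,-0.20,-0.12,0,0,0],[0.9,0,-0.24,-0.12,0,0,0],[0.9,0,-0.24,-0.12,0,0,0]]]'
python3 - <<'E'
from h import *
np.set_printoptions(precision=4,suppress=True)
T=snap("top");S=snap("side")
mT,mS=near("top","stand_base",(339,257),40),near("side","stand_base",(330,215),40)
aT,aS=near("top","stand_arm",(345,235),40),near("side","stand_arm",(310,205),50)
for m in(mT,mS,aT,aS): print(None if m is None else m.sum())
arm=lambda p:[rz(P,*p[:3]) for P in armparts(p[3])]
al=lambda p:[rz(P,*p[:3]) for P in BASE+armparts(p[3])]
for n,d,a,b in(("T",T,aT,mT),("S",S,aS,mS)):
    if a is not None and b is not None: print(n,"all",fit([d],[np.maximum(a,b)],al,[439,-79,-.08,-.1],[5,5,.05,.05]))
    if a is not None: print(n,"arm",fit([d],[a],lambda p:arm([*p[:2],-.085,p[2]]),[439,-79,-.1],[5,5,.05]))
for n in("spindle_tip","spindle_foot","plate_end"):
    a,b=look_for("top",n),look_for("side",n); print(n,a[:1],b[:1])
    if a and b: print(tri(ray(T,a[0]["point"]),ray(S,b[0]["point"])))
ims=[]
for d in(S,T):
    c=proj(d,(500,-85,80)); ims.append(cv2.resize(cv2.getRectSubPix(d["image"][...,::-1].copy(),(100,100),tuple(map(float,c))),(400,400),interpolation=cv2.INTER_CUBIC))
cv2.imwrite("pics/c4.png",np.hstack(ims))
E
```

```text
t: 10.18
position: [562.5, 163.1, 188.6]
orientation: [-0.003, 0.999, -0.039, 0.001]
ft_force: [-0.2, 0.9, -0.4]
gripper_width: 57.0
grip_force: 0.0
2239.0
2375.0
833.0
None
T all (array([439.1525, -74.9918,  -0.0928,  -0.0966]), np.float64(0.03857523202896118))
T arm (array([436.164 , -75.3278,  -0.0905]), np.float64(0.12158209085464478))
spindle_tip [{'point': [340.9, 233.3], 'confidence': 0.63}] [{'point': [315.0, 196.4], 'confidence': 0.75}]
(array([492.8621, -76.4417,  81.7824]), np.float64(2.2990176708784955))
spindle_foot [{'point': [341.1, 235.3], 'confidence': 0.66}] [{'point': [314.8, 199.9], 'confidence': 0.64}]
(array([490.629 , -77.9592,  69.3393]), np.float64(5.820153164368855))
plate_end [{'point': [339.9, 233.4], 'confidence': 0.71}] [{'point': [313.3, 199.5], 'confidence': 0.81}]
(array([494.381 , -74.9351,  72.7581]), np.float64(4.871218064952122))
```

View pics/c4.png

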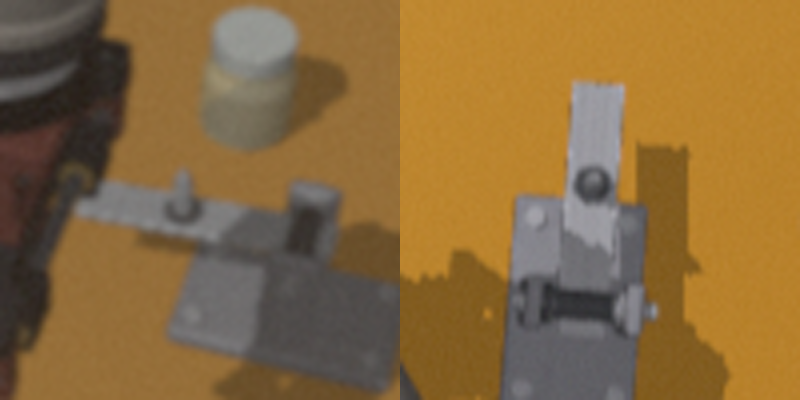

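The arm stays down unaided at about -5.5°, with the spindle upright at crop position (593,183) in the top view. Next is the spool.

```bash
python3 -m crank '[[[1,0,0,0,0,0,0],[1,0,0,0,0,0,0]]]'
python3 - <<'E'
from h import *
np.set_printoptions(precision=4,suppress=True)
print(go((430.5,288.5,120),-.085))
T=snap("top");S=snap("side")
sp=lambda p:[cyl(24,0,38)+[p[0],p[1],0]]
for q,n,d,pt in(("spool","top",T,(186,261)),("spool","side",S,(317,365))):
    m=near(n,q,pt,12)
    if m is not None: print(n,m.sum(),fit([d],[m],sp,[430,289],[10,10]))
E
```

```text
t: 10.95
position: [563.3, 152.1, 186.9]
orientation: [0.0, 0.999, -0.045, 0.0]
ft_force: [-0.0, -0.1, -0.3]
gripper_width: 87.0
grip_force: 0.0
(array([-0.1446, -0.1239,  0.0669]), array([ 0.  , -0.  , -0.32]))
top 316.0 (array([431.0804, 291.1968]), np.float64(0.16520589590072632))
side 714.0 (array([430.7667, 286.0715]), np.float64(0.10954314470291138))
```

```bash
python3 -m crank '[[[1,-0.145,-0.124,0.067,0,0,0],[1,-0.145,-0.124,0.067,0,0,0],[1,-0.145,-0.124,0.067,0,0,0],[1,-0.145,-0.124,0.067,0,0,0],[1,-0.145,-0.124,0.067,0,0,0],[1,-0.145,-0.124,0.067,0,0,0],[1,-0.145,-0.124,0.067,0,0,0],[1,-0.145,-0.124,0.117,0,0,0],[1,-0.145,-0.124,0.117,0,0,0],[1,-0.145,-0.124,0.117,0,0,0]]]'
python3 - <<'E'
from h import *
s=r.get_state()
print(s["position"],go((430.5,288.5,4),-.085))
d=snap("side"); c=proj(d,(430,288,40))
cv2.imwrite("pics/c5.png",cv2.resize(cv2.getRectSubPix(d["image"][...,::-1].copy(),(110,90),tuple(map(float,c))),None,fx=4,fy=4,interpolation=cv2.INTER_CUBIC))
E
```

```text
t: 11.98
position: [429.3, 286.2, 67.8]
orientation: [0.002, 0.999, -0.046, -0.002]
ft_force: [0.5, -0.2, 0.2]
gripper_width: 87.9
grip_force: 0.0
[429.25124288 286.23605066  67.77200625] (array([ 0.0013, -0.0026,  0.0638]), array([ 0.25,  0.22, -0.41]))
```

View pics/c5.png

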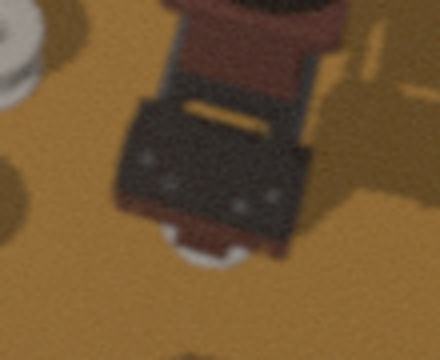

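The spool, near crop (207,245), sits centred behind the near finger. I'll descend and grip.

```bash
python3 -m crank '[[[1,0.001,-0.001,0.03,0,0,0],[1,0.001,-0.001,0.05,0,0,0],[1,0.001,-0.001,0.06,0,0,0],[1,0.001,-0.001,0.066,0,0,0],[1,0.001,-0.001,0.066,0,0,0],[0,0.001,-0.001,0.066,0,0,0],[0,0.001,-0.001,0.066,0,0,0],[0,0.001,-0.001,0.066,0,0,0],[0,0.001,-0.001,0.066,0,0,0],[0,0.001,-0.001,0.066,0,0,0],[0,0.001,-0.001,0.066,0,0,0],[0,0.001,-0.001,0.066,0,0,0]]]' 15
```

```text
t: 13.03
position: [431.2, 289.8, 4.1]
orientation: [-0.0, 0.999, -0.045, 0.0]
ft_force: [0.0, -0.8, 2.2]
gripper_width: 47.2
grip_force: 15.0
```

```bash
python3 -m crank '[[[0,0,0,-0.02,0,0,0],[0,0,0,-0.06,0,0,0],[0,0,0,-0.10,0,0,0],[0,0,0,-0.14,0,0,0],[0,0,0,-0.14,0,0,0],[0,0,0,-0.14,0,0,0]]]'
python3 - <<'E'
from h import *
np.set_printoptions(precision=4,suppress=True)
T=snap("top");S=snap("side")
for d,o in((S,(182,172)),(T,(193,183))):
    c=proj(d,(500,-85,80)); p=c+np.array(o)/4-49.5
    print("seen tip",p,"pred",proj(d,(512,-83.1,97.5)),"foot",proj(d,(508.9,-82.8,65.7)))
for n,d,pt in(("top",T,(345,235)),("side",S,(310,205))):
    a=near(n,"stand_arm",pt,50); b=near(n,"stand_base",(335,230),60)
    if a is None or b is None: print(n,"none"); continue
    al=lambda p:[rz(P,*p[:3]) for P in BASE+armparts(p[3])]
    print(n,fit([d],[np.maximum(a,b)],al,[439,-77,-.09,-.1],[5,5,.05,.05]))
def tgt(th,up,hx=439.3,hy=-76.5,yaw=-.09):
    u=70*np.cos(th)-(2.5+up+4.1)*np.sin(th); z=70+70*np.sin(th)+(2.5+up+4.1)*np.cos(th)
    return (hx+u*np.cos(yaw),hy+u*np.sin(yaw),z)
s=r.get_state(); th=-.097
for t in(.097,-.097):
    P=tgt(th,55); print(P,go(P,-.09,t,s),toolR(-.09,t).apply([0,0,1]))
E
```

```text
t: 13.53
position: [432.5, 290.6, 146.1]
orientation: [-0.001, 0.999, -0.045, 0.002]
ft_force: [-0.7, -0.5, -1.6]
gripper_width: 47.4
grip_force: 15.0
seen tip [308.8814 187.4656] pred [308.1404 188.0069] foot [308.3217 198.4806]
seen tip [343.2709 225.9709] pred [344.3717 223.984 ] foot [342.9279 226.2475]
top (array([439.2681, -75.2532,  -0.0919,  -0.1071]), np.float64(0.04621756076812744))
side (array([441.4886, -81.4047,  -0.0782,  -0.0745]), np.float64(0.800244927406311))
(np.float64(514.6306551947871), np.float64(-83.29812382116485), np.float64(124.53107279740806)) (array([0.1175, 0.3632, 0.0182]), array([ 0.11,  5.69, -0.  ])) [ 0.0965 -0.0087 -0.9953]
(np.float64(514.6306551947871), np.float64(-83.29812382116485), np.float64(124.53107279740806)) (array([0.1175, 0.3632, 0.0182]), array([ 0.11, -5.43, -0.01])) [-0.0965  0.0087 -0.9953]
```

```bash
python3 -m crank '[[[0,0.009,0.03,0,0,0,0],[0,0.022,0.07,0,0,0,0],[0,0.035,0.11,0,0,-1,0],[0,0.048,0.15,0,0,-2,0],[0,0.061,0.19,0,0,-3,0],[0,0.074,0.23,0,0,-4,0],[0,0.087,0.27,0,0,-5.5,0],[0,0.1,0.31,0.005,0,-5.5,0],[0,0.111,0.343,0.01,0,-5.5,0],[0,0.1175,0.363,0.015,0,-5.5,0],[0,0.1175,0.363,0.018,0,-5.5,0],[0,0.1175,0.363,0.018,0,-5.5,0],[0,0.1175,0.363,0.018,0,-5.5,0]]]'
python3 - <<'E'
from h import *
np.set_printoptions(precision=4,suppress=True)
th=-.097;up=55;yaw=-.09
u=70*np.cos(th)-(2.5+up+4.1)*np.sin(th); z=70+70*np.sin(th)+(2.5+up+4.1)*np.cos(th)
s=r.get_state();print(s["position"],go((439.3+u*np.cos(yaw),-76.5+u*np.sin(yaw),z),yaw,th,s))
ims=[]
for n in("side","top"):
    d=snap(n); c=proj(d,(512,-85,100)); S=4
    im=cv2.resize(cv2.getRectSubPix(d["image"][...,::-1].copy(),(100,100),tuple(map(float,c))),(400,400),interpolation=cv2.INTER_CUBIC)
    q=np.array(s["orientation"]);A=R.from_quat(q[[1,2,3,0]])
    for zz,rad in((4.1,24),(4.1,8),(-33.9,24)):
        P=A.apply(cyl(rad,0,0)[:32]+[0,0,zz])+s["position"]
        cv2.polylines(im,[((proj(d,P)-c+49.5+.5)*4).astype(np.int32)],True,(0,255,0),1)
    ims.append(im)
cv2.imwrite("pics/c6.png",np.hstack(ims))
E
```

```text
t: 14.92
position: [514.8, -81.0, 125.1]
orientation: [-0.003, 0.998, -0.044, -0.049]
ft_force: [1.0, -0.0, 0.3]
gripper_width: 47.7
grip_force: 15.0
[514.821  -81.0341 125.082 ] (array([0.0001, 0.0023, 0.0005]), array([-0.04,  0.05,  0.06]))
```

View pics/c6.png

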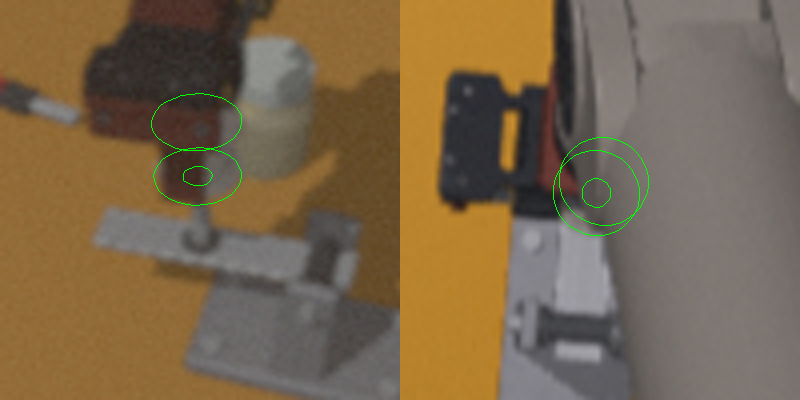

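```bash
python3 -m crank '[[[0,-0.0015,0,0.006,0,0,0],[0,-0.0015,0,0.012,0,0,0],[0,-0.0015,0,0.018,0,0,0],[0,-0.0015,0,0.022,0,0,0],[0,-0.0015,0,0.026,0,0,0],[0,-0.0015,0,0.03,0,0,0],[0,-0.0015,0,0.03,0,0,0]]]'
```

```text
t: 15.6
position: [510.5, -82.0, 95.3]
orientation: [-0.002, 0.998, -0.045, -0.049]
ft_force: [0.0, 1.2, -0.1]
gripper_width: 47.5
grip_force: 15.0
```

```bash
python3 -m crank '[[[0,0,0,0.003,0,0,0],[0,0,0,0.006,0,0,0],[0,0,0,0.009,0,0,0],[0,0,0,0.012,0,0,0],[0,0,0,0.012,0,0,0]]]'
```

```text
t: 16.02
position: [509.5, -81.9, 83.6]
orientation: [-0.002, 0.998, -0.045, -0.048]
ft_force: [-0.0, 0.1, -0.6]
gripper_width: 47.8
grip_force: 15.0
```

```bash
python3 -m crank '[[[0,0,0,0.003,0,0,0],[0,0,0,0.006,0,0,0],[0,0,0,0.009,0,0,0],[0,0,0,0.009,0,0,0]]]'
```

```text
t: 16.35
position: [508.6, -81.8, 74.6]
orientation: [-0.002, 0.998, -0.045, -0.048]
ft_force: [0.3, 0.0, -0.3]
gripper_width: 47.6
grip_force: 15.0
```

```bash
python3 -m crank '[[[0,0,0,0.001,0,0,0],[0,0,0,0.002,0,0,0],[0,0,0,0.002,0,0,0]]]'
```

```text
t: 16.6
position: [508.8, -81.9, 73.1]
orientation: [-0.002, 0.998, -0.045, -0.048]
ft_force: [-0.4, 0.3, -0.7]
gripper_width: 47.4
grip_force: 15.0
```

```bash
python3 -m crank '[[[0,0,0,0.001,0,0,0],[0,0,0,0.0015,0,0,0],[0,0,0,0.0015,0,0,0]]]'
```

```text
t: 16.85
position: [508.7, -81.8, 71.7]
orientation: [-0.002, 0.998, -0.045, -0.048]
ft_force: [0.1, 0.6, -0.7]
gripper_width: 47.5
grip_force: 15.0
```

```bash
python3 -m crank '[[[0,0,0,0.001,0,0,0],[0,0,0,0.001,0,0,0],[0,0,0,0.001,0,0,0]]]'
```

```text
t: 17.1
position: [508.6, -81.8, 70.7]
orientation: [-0.002, 0.998, -0.045, -0.048]
ft_force: [-0.3, -0.0, 0.1]
gripper_width: 47.5
grip_force: 15.0
```

```bash
python3 -m crank '[[[0,0,0,0.001,0,0,0],[0,0,0,0.001,0,0,0],[0,0,0,0.001,0,0,0]]]'
```

```text
t: 17.35
position: [508.5, -81.8, 69.7]
orientation: [-0.002, 0.998, -0.045, -0.048]
ft_force: [0.3, -1.5, 0.3]
gripper_width: 47.3
grip_force: 15.0
```

```bash
python3 -m crank '[[[0,0,0,0.001,0,0,0],[0,0,0,0.001,0,0,0],[0,0,0,0.001,0,0,0]]]'
```

```text
t: 17.6
position: [508.6, -81.8, 68.8]
orientation: [-0.002, 0.998, -0.045, -0.048]
ft_force: [-0.2, -0.2, -0.5]
gripper_width: 47.4
grip_force: 15.0
```

```bash
python3 -m crank '[[[0,0,0,0.001,0,0,0],[0,0,0,0.001,0,0,0],[0,0,0,0.001,0,0,0]]]'
```

```text
t: 17.85
position: [508.8, -81.9, 68.4]
orientation: [-0.002, 0.998, -0.045, -0.048]
ft_force: [-0.1, -0.8, 4.9]
gripper_width: 47.5
grip_force: 15.0
```

```bash
python3 -m crank '[[[0,0,0,0.001,0,0,0],[0,0,0,0.001,0,0,0],[0,0,0,0.001,0,0,0]]]'
```

```text
t: 18.1
position: [509.1, -81.9, 67.8]
orientation: [-0.002, 0.998, -0.045, -0.047]
ft_force: [-0.7, -0.0, 8.6]
gripper_width: 47.3
grip_force: 15.0
```

Seated: 5 to 9 N of contact at TCP z of about 68. I'll relieve the force, open and withdraw along the spindle.

```bash
python3 -m crank '[[[0,0,0,-0.0015,0,0,0],[0,0,0,-0.0015,0,0,0],[0.9,0,0,-0.0015,0,0,0],[0.9,0,0,-0.0015,0,0,0],[0.9,0,0,-0.0015,0,0,0],[0.9,0,0,-0.0015,0,0,0],[0.9,0,0,-0.0015,0,0,0],[0.9,0,0,-0.0015,0,0,0],[0.9,0,0,-0.01,0,0,0],[0.9,0,0,-0.03,0,0,0],[0.9,0,0,-0.06,0,0,0],[0.9,0,0,-0.1,0,0,0],[0.9,0,0,-0.13,0,0,0],[0.9,0,-0.04,-0.13,0,0,0],[0.9,0,-0.08,-0.13,0,0,0],[0.9,0,-0.12,-0.13,0,0,0],[0.9,0,-0.16,-0.13,0,0,0],[0.9,0,-0.2,-0.13,0,0,0],[0.9,0,-0.24,-0.13,0,0,0],[0.9,0,-0.24,-0.13,0,0,0]]]'
python3 - <<'E'
from h import *
ims=[]
th=-.113
for n in("side","top"):
    d=snap(n); c=proj(d,(500,-85,80))
    im=cv2.resize(cv2.getRectSubPix(d["image"][...,::-1].copy(),(100,100),tuple(map(float,c))),(400,400),interpolation=cv2.INTER_CUBIC)
    t=R.from_euler('y',-th)
    for zz,rad in((0,24),(38,24),(38,8)):
        P=rz(t.apply(cyl(rad,zz,zz)[:32]+[70,0,2.5])+[0,0,70],439.3,-76.5,-.09)
        cv2.polylines(im,[((proj(d,P)-c+50)*4).astype(np.int32)],True,(0,255,0),1)
    ims.append(im)
cv2.imwrite("pics/c7.png",np.hstack(ims))
E
```

```text
t: 19.77
position: [541.3, 166.4, 197.4]
orientation: [-0.005, 0.998, -0.039, -0.048]
ft_force: [-0.5, 1.1, -0.1]
gripper_width: 79.0
grip_force: 0.0
```

View pics/c7.png

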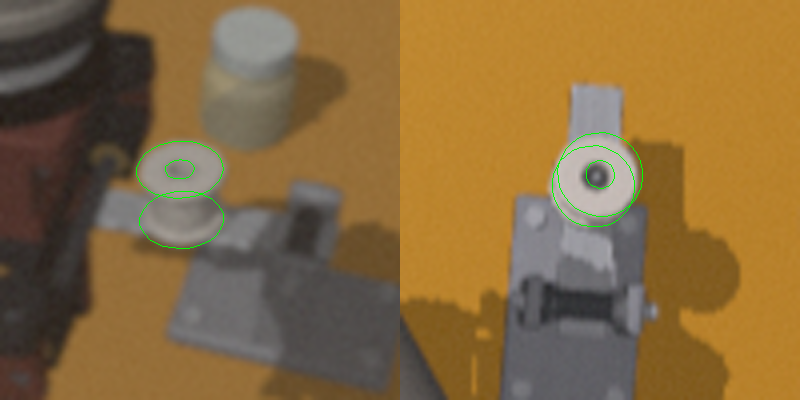

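The spool sits fully down on the arm: the side view matches the predicted seated outline, and in the top view the spindle shows in the bore at crop (597,176). The arm is still down and the gripper is clear.

```bash
python3 -m crank '[[[0.9,0,0,0,0,0,0],[0.9,0,0,0,0,0,0],[0.9,0,0,0,0,0,0],[0.9,0,0,0,0,0,0]]]'; python3 -c "
from cell import r; print(r.finish_job())"
```

```text
t: 20.2
position: [542.5, 154.6, 196.3]
orientation: [-0.002, 0.998, -0.046, -0.048]
ft_force: [-0.2, -0.1, 0.1]
gripper_width: 79.3
grip_force: 0.0
the job is handed in; nothing more can be done
None
```

The arm snapped down and stays on its lower stop, the spool is seated on the spindle and released, the jar, tin and pliers were not touched, and the job was handed in at about 20 s (no verdict came back).

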